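# Fit a fresh lint cartridge and lock the filter box

### The arm

A 6-joint arm with a two-finger parallel gripper is mounted at the origin on the work surface. World frame = base frame: x ahead of the robot, y to its left, z up, the work surface at z = 0. Lengths are in mm, angles in rad, forces in N, time in s.
With the tool pointing down it reaches from about 300 to 775 mm from the base axis. Payload 14.6 kg.
Tool frame: the origin (TCP) lies midway between the tips of the shut fingers; the grasp point (between the pads) lies 19 mm behind it; z points along the fingers, y is the line along which they close (so a half turn about z gives the same grasp; the last joint's range is limited). The gripper opens to 94 mm and grips with 3 to 60 N. Pads are 16 mm wide; open, the fingers measure 119 mm over their backs; the gripper's body (75 mm by 177 mm) begins 78 mm behind the grasp point.
Start: joints at [1.045, 0.3, 1.521, -0, 1.321, -0.067], TCP at [243.576, 493.112, 167.046] pointing down, gripper open.
Joint ranges: [-3.03, 3.03], [-0.79, 2.21], [0.23, 2.52], [-1.04, 4.18], [0, 3.07], [-2.55, 2.55]. Speed limits (rad/s): [2.22, 2.22, 2.57, 3.14, 3.14, 3.14].

### API

Orientations are given as [roll, pitch, yaw] about the fixed x, y, z axes, in that order (R = Rz(yaw) Ry(pitch) Rx(roll)).
In Python, from cell import manip, camera gives the robot as it stands.
- The arm moves only by the tool move_arm, never from a script. Its arguments are lists of equal length, an entry for each row: "dp": the shift along the world's x, y, z in mm, a list of three; "rotation": the turn, a rotation vector about the world's x, y, z in rad, a list of three; "hand": the opening, from 0 (shut) to 1 (fully open). A call has 1 to 10 rows; each row shifts and turns the commanded pose from where the row before left it; what a row does not reach is not made up. A row lasts 1/8 s, in which the tool goes at most 62.5 mm and 10.7 degrees, less where a joint would pass 70% of its speed; a pose out of reach is approached as far as the arm can. A call with a gripper value outside its range is refused whole. The fingers move at their own pace and stop on an object; "newtons" is the grip in N (left out, the last holds). Time passes only in rows, so rows that do not move let the fingers close. It gives the time, the measured TCP pose, the force, the opening and the grip force at its end, in the units of the state.
- manip.read_state(): the state, without advancing time (a new reading comes with each control period).
- camera(name): name is "scene" or "top" or "wrist"; returns a dict with "image" (384x512x3 uint8, red, green, blue), "fx", "fy", "cx", "cy" (pixels), "R" (3x3) and "t" (3): a world point X has camera coordinates R X + t; the wrist camera has in their place "mount" (4x4, takes a point from camera to tool coordinates, whose origin is the TCP and whose axes are the flange's). Camera axes: x right, y down, z forward; pixel columns grow to the right and rows downward; lengths in mm; the calibration is good to about 2 mm. A picture is of the moment at which its call begins: read the wrist's pose just before it. There is no depth.
- manip.sign_off(): hands the job in; it is judged then, once.
The state is a dict: "clock": time; "joints": joint angles; "qd": joint speeds; "effort": joint torques, N m; "eef_pos": TCP position; "eef_rot": TCP orientation; "wrist_force": force on the tool from outside, world axes, zero at the start; "moment": the same for the moment, N m; "finger_gap": finger opening in mm; "finger_force": force on a finger pad.
Only numpy, scipy, OpenCV 4.12 (cv2) and the standard library are available. Lean on these libraries where they do the work, as an engineer would, in place of code of your own. Each camera call takes 0.05 s, during which the arm holds its last target. There are 200 camera calls.

### The job

Put the blue lint cartridge into the slot of the grey filter box and press it down until its flange sits flush on the box. Then swing the red lock handle round over it, letting it rise freely as it climbs the orange ramp until it drops into the low notch behind it; stop there, do not force it against the end stop, and do not press hard on the cartridge either. Leave everything else on the counter where it is, and let go.

Things in the scene. Friction and masses are not known exactly. Their poses are not given: they have to be found in the camera images.
- filter_box: Grey filter box fixed on the counter, 200 x 200 x 85 mm high, origin at the centre of its underside, z up. In its own frame the slot is centred at x 0, y -4 mm and the handle's vertical pivot axis stands at x 0, y +40 mm. Between cartridge and box, or handle and box (its track and stop included), more than 40 N is too much.
- slot (a point): Centre of the slot's mouth in the box top, 85 mm above the counter. Slot 86 mm (box x) by 38 mm (box y). In it lies a seal pad that stops the cartridge 4 to 8 mm short of home; it yields to about 8 N and stays where it is pushed.
- new_cartridge: Fresh lint cartridge, blue, loose, 0.15 to 0.31 kg, upright. Origin at the centre of its foot, z up. Body 80 mm (x) by 32 mm (y), the lowest 8 mm 6 mm narrower; flange 92 x 42 mm from z 58 to 64 mm; on it a grip rib 16 mm thick (x), 34 mm long (y), z 64 to 90 mm. Fits either way round. Home when the flange lies on the box top: origin 27 mm above the counter.
- new_cartridge_rib (a point): Centre of the top of the blue cartridge's grip rib.
- lock_base: Steel pivot post of the lock handle, 26 mm diameter, 30 mm high; origin on the pivot axis at the box top, axes parallel to the box's.
- track (a point): Point on the pivot axis at the box top, centre of the curved steel track the handle's pin rides on: radius 90 mm, 15 mm wide, 6 mm high, then an orange ramp (32 mm long, 10 mm high), a 6 mm crest, the notch (20 mm long, floor 6 mm below the track) and an orange end stop. It is screwed on in slots: the notch's middle lies anywhere from 1.38 to 1.76 rad of handle turn; only sight or feel tells.
- lock_turn (a joint): Turn of the lock handle (rad) about its pivot, counter-clockwise from above. At 0 it points along the box's -x, at pi/2 along the box's -y, over the slot. Starts at -0.25 to 0.05 and must turn the positive way. Under its bar, at 90 mm radius, a steel pin (12 mm diameter, round end) rides on the track.
- lock_lift (a joint): Height of the lock handle (m) against its spring, which with its weight pushes down with 11 N on the track, 13 N on the crest: about -0.002 on the flat track, +0.008 on the crest, -0.0075 in the notch, nowhere else so low. Up the ramp takes 5 to 8 N sideways at the knob, more (it may jam) if fingers hold it down by friction: rise with it.
- handle: Red lock handle: bar 16 mm wide, 12 mm thick, its underside 44 mm over the box top when on the track, with an upright knob at its end. Origin on the pivot axis, 2 mm under the box top when on the track; the bar runs along its own -x.
- knob (a point): Centre of the top of the handle's upright round knob: 22 mm diameter, 45 mm high above the bar, 118 mm from the pivot axis, top 186 mm above the counter when on the track. It rises and drops with the handle.
- old_cartridge: Clogged cartridge, grey, the same shape and size as the blue one; stays on the counter. Origin at the centre of its foot.
- detergent: White detergent bottle, 72 mm diameter, 210 mm high, loose; origin under its centre. Leave alone.
- mug: White mug, 76 mm diameter, 90 mm high, loose; origin under its centre. Leave alone.
- stain_jar: Amber jar with black lid, 60 mm diameter, 90 mm high, loose; origin under its centre. Leave alone.
- vase: Small black vase with flowers, 72 mm diameter, 165 mm high with the flowers, loose; origin under its centre. Leave alone.
- remote: Black remote control, 45 x 150 x 16 mm, loose; origin under its centre. Leave alone.
Things that resemble listed ones, but are neither listed nor needed, are in the scene too. Of the things that look like the new_cartridge, take the one that is farthest from the robot's base at the start.

How it is judged:
By the outcome, as a careful person would: the job done as asked, in the order asked, and still so for the second after the job is handed in, with the robot touching nothing.
It also fails if it takes over 72 s, if anything falls off the work surface, if the arm or the gripper's body presses on something with over 40 N, if the wrist force passes 120 N, or if a joint passes its speed limit or range.

## Working session

There is one attempt and no reset: what is moved stays moved. The work goes in short steps, Python scripts to look and compute and a tool call to move; the robot and the scene stay as the last step left them, time stands still between calls to the robot, and variables do not carry over. Pictures are saved under pics/ and viewed, at most 10 in all, crops included, and the job is handed in when it is done.

Besides the shell and the picture viewer there is one more tool, called after "Request:" as name(argument=value, ...) on one line, values as JSON. move_arm: Moves the arm, as the interface text tells. Its arguments: {"type":"object","properties":{"dp":{"type":"array","items":{"type":"array","items":{"type":"number"}}},"rotation":{"type":"array","items":{"type":"array","items":{"type":"number"}}},"hand":{"type":"array","items":{"type":"number"}},"newtons":{"type":"number"}},"required":["dp","rotation","hand"]}

```bash
mkdir -p pics; ls
python3 - <<'E'
from cell import manip,camera
import cv2,pickle
for n in("top","scene"):
    c=camera(n);cv2.imwrite(f"pics/{n}0.png",c["image"][:,:,::-1]);pickle.dump(c,open(f"{n}0.pkl","wb"))
    print(n,c["fx"],c["cx"],c["cy"],c["R"],c["t"])
print(manip.read_state())
E
```

```text
pics
top 408.03895000538483 246.45719939232583 196.60634909904175 [[-0.02720425 -0.99962188 -0.00400288]
 [-0.99418625  0.02747322 -0.10411017]
 [ 0.10418077  0.00114737 -0.99455772]] [  -2.05266249  538.11988728 1404.39154015]
scene 367.160314823876 258.7348679380126 193.97196812269232 [[-0.65478383  0.75572269  0.01188902]
 [ 0.59037685  0.52121771 -0.61626884]
 [-0.47192511 -0.39650387 -0.78744611]] [ 357.92765907 -240.61628926 1356.81048151]
{'clock': 0.1, 'joints': array([ 1.04537464e+00,  3.00419546e-01,  1.52150841e+00, -1.74110625e-05,
        1.32064263e+00, -6.65796535e-02]), 'qd': array([ 2.00287758e-03, -2.92685749e-03, -4.33528359e-04,  1.84371181e-05,
       -1.00188409e-03,  3.18206007e-04]), 'effort': array([ 1.40929274e-04, -5.32643723e+01, -3.53286695e+01,  7.08794896e-02,
        2.34754389e-02, -9.21180367e-05]), 'eef_pos': array([243.4701636 , 492.8923155 , 166.54535096]), 'eef_rot': array([-3.14061576e+00, -4.82350341e-05,  2.68275491e+00]), 'wrist_force': array([-1.04772607, -0.39469008,  0.10210614]), 'moment': array([-0.03179443,  0.03529317,  0.06824209]), 'finger_force': 0.0, 'finger_gap': 93.64826345600152}
```

View pics/top0.png

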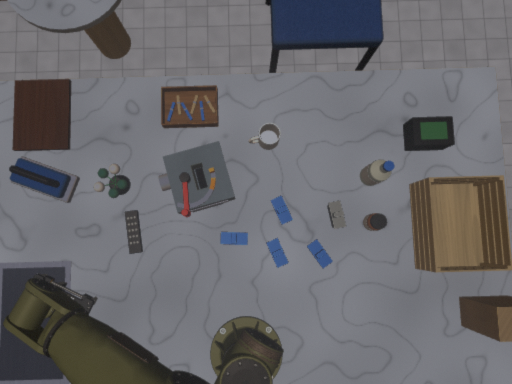

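View pics/scene0.png

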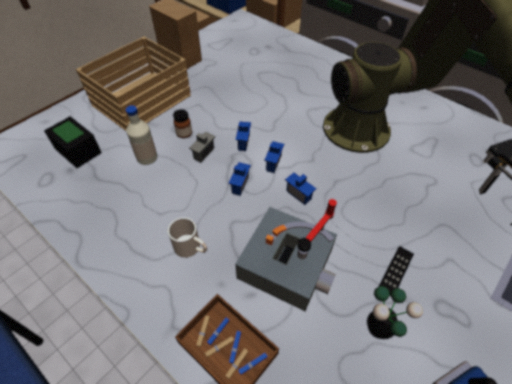

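Blue look-alikes in the top picture: (282,209), (234,238), (277,252), (320,254). The one farthest from the base (246,355) looks like (282,209). I'll check that with numbers and one close crop.

```bash
cat > h.py <<'E'
import numpy as np,pickle,cv2
def load(n): return pickle.load(open(n+".pkl","rb"))
def back(c,u,v,z):
    d=c["R"].T@np.array([(u-c["cx"])/c["fx"],(v-c["cy"])/c["fy"],1.]);o=-c["R"].T@c["t"]
    return o+d*(z-o[2])/d[2]
def proj(c,X):
    p=np.asarray(X,float)@c["R"].T+c["t"];return np.stack([c["fx"]*p[...,0]/p[...,2]+c["cx"],c["fy"]*p[...,1]/p[...,2]+c["cy"]],-1)
E
python3 - <<'E'
from h import *
c=load("top0")
for u,v in[(282,209),(234,238),(277,252),(320,254)]:
    p=back(c,u,v,64);print((u,v),p.round(),np.hypot(*p[:2]))
hsv=cv2.cvtColor(c["image"],cv2.COLOR_RGB2HSV)
m=((hsv[...,0]>100)&(hsv[...,0]<130)&(hsv[...,1]>120)&(hsv[...,2]>60)).astype(np.uint8)
n,l,s,ce=cv2.connectedComponentsWithStats(m)
for i in range(1,n):
    if s[i,4]>60: print(s[i],ce[i],cv2.minAreaRect(np.argwhere(l==i)[:,::-1].astype(np.float32)))
im=c["image"][:,:,::-1]
a=cv2.resize(im[138:222,155:240],None,fx=7,fy=7,interpolation=cv2.INTER_CUBIC)[:, :400*2]
b=load("scene0")["image"][:,:,::-1]
b=cv2.resize(b[115:205,220:320],None,fx=2,fy=2,interpolation=cv2.INTER_CUBIC)
o=np.zeros((590,800,3),np.uint8);o[:588,:595]=a;o[:180,597:797]=b
b2=cv2.resize(im[190:275,260:340],None,fx=2.5,fy=2.5,interpolation=cv2.INTER_CUBIC);o[200:200+b2.shape[0],597:597+b2.shape[1]]=b2
cv2.imwrite("pics/crop1.png",o)
E
```

```text
(282, 209) [ 488. -137.   64.] 507.0870373565984
(234, 238) [394.  29.  64.] 395.44427136791813
(277, 252) [ 343. -115.   64.] 362.10264844565876
(320, 254) [ 333. -259.   64.] 421.93249457179775
[ 273    0  109   41 4085] [327.49767442  18.94859241] ((327.0, 20.0), (40.0, 108.0), 90.0)
[ 11 159  54  37 729] [ 37.8861454  177.02331962] ((37.61097717285156, 177.19876098632812), (50.76930236816406, 22.372074127197266), 20.2248592376709)
[384 161  10  10  75] [388.45333333 165.45333333] ((388.25006103515625, 165.25001525878906), (9.192388534545898, 8.485280990600586), 45.0)
[272 196  20  28 285] [281.30877193 209.67719298] ((281.20001220703125, 209.9000244140625), (25.938386917114258, 11.180339813232422), 63.43495178222656)
[221 233  26  12 278] [233.65107914 238.01438849] ((233.5, 238.5), (11.0, 25.0), 90.0)
[267 239  21  28 294] [276.93197279 252.38435374] ((276.8453674316406, 252.40208435058594), (26.195934295654297, 11.37187671661377), 66.03751373291016)
[308 240  24  28 293] [319.41638225 253.60409556] ((319.2799987792969, 253.54002380371094), (26.400001525878906, 11.400001525878906), 53.13010025024414)
```

View pics/crop1.png

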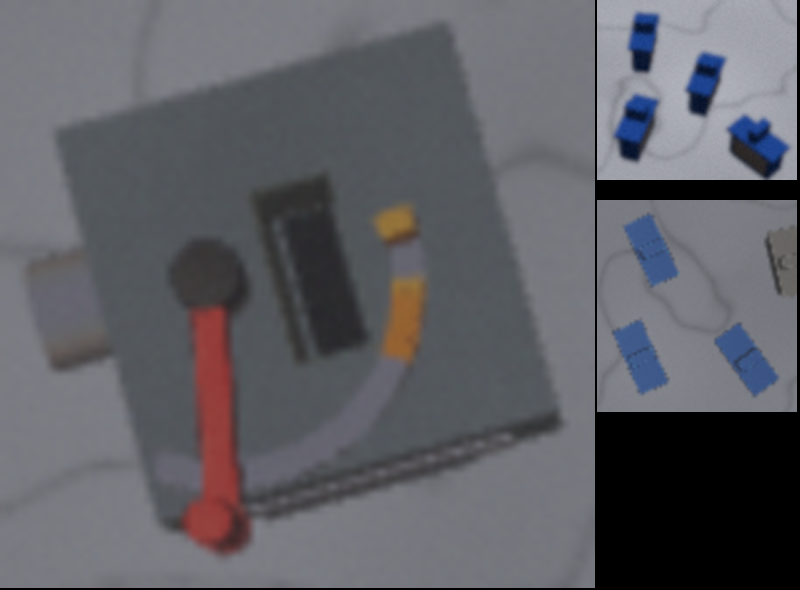

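The crop shows the box top with corners at about (57,130), (450,22) and (556,415), the slot at (310,265), the knob at (212,522), the ramp from (398,358) to (408,280) and the end stop at (396,222). The farthest blue cartridge is (282,209) at r=507, so that's the one I'll take.

Run:
```python
from h import *
from scipy.optimize import least_squares
c=load("top0")
f=lambda U,V:np.array([(U+.5)/7-.5+155,(V+.5)/7-.5+138])
px=np.array([f(57,130),f(450,22),f(556,415),f(165,518)])
# image up=+x, image left=+y
loc=np.array([[100,100,85],[100,-100,85],[-100,-100,85],[-100,100,85.]])
def W(p,L): 
    k,s=np.cos(p[2]),np.sin(p[2]);L=np.atleast_2d(L);return np.stack([p[0]+k*L[:,0]-s*L[:,1],p[1]+s*L[:,0]+k*L[:,1],L[:,2]],1)
r=least_squares(lambda p:(proj(c,W(p,loc))-px).ravel(),[520,100,.2]);p=r.x;print("box",p,r.fun)
print("slot",W(p,[0,-4,85]),"piv",W(p,[0,40,85]))
def inv(X): 
    d=X[:2]-p[:2];k,s=np.cos(p[2]),np.sin(p[2]);return np.array([k*d[0]+s*d[1],-s*d[0]+k*d[1]])
for n,U,V,z in[("slotc",310,265,85),("knob",208,520,186),("rampstart",398,358,91),("crestend",408,280,101),("notchmid",406,260,85),("stopstart",402,240,90),("stoptop",395,222,100)]:
    q=inv(back(c,*f(U,V),z));d=q-[0,40];print(n,q.round(1),"r",np.hypot(*d).round(1),"turn",(np.arctan2(d[1],d[0])-np.pi)%(2*np.pi),back(c,*f(U,V),z))
# blue target
hsv=cv2.cvtColor(c["image"],cv2.COLOR_RGB2HSV)
m=((hsv[...,0]>100)&(hsv[...,0]<130)&(hsv[...,1]>100)&(hsv[...,2]>50)).astype(np.uint8)
m[:190]=0;m[225:]=0;m[:,:265]=0;m[:,300:]=0
uv=np.argwhere(m)[:,::-1]
P=np.array([back(c,u,v,64) for u,v in uv])[:,:2]
w,v=np.linalg.eigh(np.cov(P.T));print("cart",P.mean(0),np.sqrt(w*12),np.degrees(np.arctan2(v[1,1],v[0,1])))
```

```text
box [6.06285396e+02 1.43991714e+02 2.43804276e-01] [-0.1413755  -0.22083908  0.33997042 -0.24333785  0.67866144 -0.36477577
 -0.87172161  0.79704721]
slot [[607.25098087 140.11000778  85.        ]] piv [[596.62955092 182.8087809   85.        ]]
slotc [ 1.8 -2. ] r 42.0 turn 1.6138635836653883 [608.52405927 142.48962943  85.        ]
knob [-115.4   63.4] r 117.8 turn 6.083026176500434 [478.97231002 177.67035037 186.        ]
rampstart [-54.3 -31.6] r 89.9 turn 0.9220095251920393 [561.20623656 100.17509061  91.        ]
crestend [-20.7 -46.5] r 89.0 turn 1.3355687633895332 [597.39268075  93.83400133 101.        ]
notchmid [ -8.3 -47.4] r 87.8 turn 1.4760956650061354 [609.67744684  95.94932248  85.        ]
stopstart [  0.8 -48.3] r 88.3 turn 1.5794097183794946 [618.68861812  97.2816077   90.        ]
stoptop [  8.3 -47.8] r 88.2 turn 1.6646144441592732 [625.8308016  99.6295023 100.       ]
cart [ 486.79019687 -134.17054135] [40.23408407 89.40510397] -156.72723551507798
```

Request:
move_arm(dp=[[0,0,60],[0,0,60],[40,-40,45],[45,-44,0],[45,-44,0],[45,-45,0],[45,-45,0],[45,-45,0],[45,-45,0],[46,-45,0]], rotation=[[0,0,0],[0,0,0],[0,0,-0.12],[0,0,-0.12],[0,0,-0.12],[0,0,-0.12],[0,0,-0.12],[0,0,-0.12],[0,0,-0.12],[0,0,-0.03]], hand=[1,1,1,1,1,1,1,1,1,1])

```text
clock: 1.35
eef_pos: [590.1, 148.9, 325.7]
eef_rot: [-3.141, -0.0, 1.81]
wrist_force: [0.2, 1.5, -0.0]
finger_gap: 93.8
finger_force: 0.0
```

Request:
move_arm(dp=[[0,0,0],[0,0,0]], rotation=[[0,0,0],[0,0,0]], hand=[0.5,0.5])

```text
clock: 1.6
eef_pos: [588.7, 151.0, 325.6]
eef_rot: [-3.141, -0.0, 1.813]
wrist_force: [-0.1, 0.2, -0.6]
finger_gap: 77.6
finger_force: 0.0
```

```bash
cat >> h.py <<'E'
from scipy.spatial.transform import Rotation as Ro
def wrist(name):
    from cell import manip,camera
    s=manip.read_state();c=camera("wrist")
    T=np.eye(4);T[:3,:3]=Ro.from_euler("xyz",s["eef_rot"]).as_matrix();T[:3,3]=s["eef_pos"]
    M=np.linalg.inv(T@np.array(c["mount"]));c["R"]=M[:3,:3];c["t"]=M[:3,3]
    pickle.dump(c,open(name+".pkl","wb"));cv2.imwrite(f"pics/{name}.png",cv2.resize(c["image"][:,:,::-1],(768,576),interpolation=cv2.INTER_CUBIC))
    print(s["clock"],s["eef_pos"].round(1),s["eef_rot"].round(4));return c
E
python3 -c "
from h import *
wrist('w1')"
```

```text
1.6 [588.7 151.  325.6] [-3.1409e+00 -3.0000e-04  1.8130e+00]
```

View pics/w1.png

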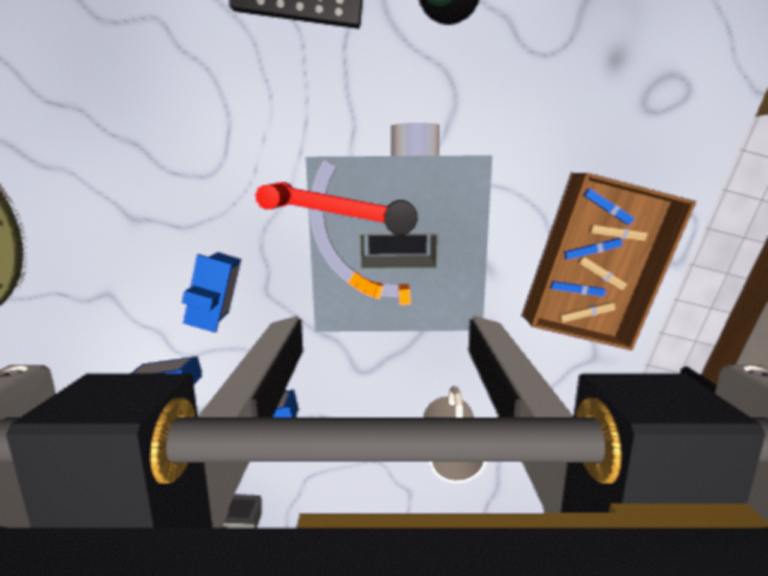

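The wrist view shows box corners at (307,157), (492,155), (485,330) and (316,331). The slot spans (361,234) to (437,267), the knob is at (268,196), the ramp starts at (352,283) and the stop runs from 398 to 411 at row 294.

Run:
```python
from h import *
from scipy.optimize import least_squares
c=load("w1");ct=load("top0")
g=lambda U,V:np.array([(U+.5)/1.5-.5,(V+.5)/1.5-.5])
f=lambda U,V:np.array([(U+.5)/7-.5+155,(V+.5)/7-.5+138])
L=np.array([[-100,100,85],[100,100,85],[100,-100,85],[-100,-100,85],[-43,15,85],[43,15,85],[43,-23,85],[-43,-23,85.]])
px=np.array([g(*q) for q in[(307,157),(492,155),(485,330),(316,331),(361,234),(437,234),(436,267),(361,267)]])
Lt=np.array([[100,100,85],[100,-100,85],[-100,-100,85],[-100,100,85.]]);pt=np.array([f(57,130),f(450,22),f(556,415),f(165,518)])
def W(p,L): 
    k,s=np.cos(p[2]),np.sin(p[2]);L=np.atleast_2d(L);return np.stack([p[0]+k*L[:,0]-s*L[:,1],p[1]+s*L[:,0]+k*L[:,1],L[:,2]],1)
rw=lambda p:(proj(c,W(p,L))-px).ravel();rt=lambda p:(proj(ct,W(p,Lt))-pt).ravel()
p0=[606,144,.244]
for n,fn in(("w",rw),("both",lambda p:np.r_[rw(p),2*rt(p)])):
    r=least_squares(fn,p0);p=r.x;print(n,p.round(3),r.fun.round(1),"slot",W(p,[0,-4,85]).round(1),"piv",W(p,[0,40,85]).round(1))
np.save("box.npy",p)
def turn(cam,uv,z):
    X=back(cam,*uv,z)[:2];d=X-W(p,[0,40,85])[0,:2];return (np.arctan2(d[1],d[0])-p[2]-np.pi+1)%(2*np.pi)-1,np.hypot(*d),X
for n,q,z in[("knob",(266,196),186),("rampstart",(352,283),91),("crestend",(382,294),100),("stopL",(399,288),95),("stop",(404,294),95)]:
    print(n,turn(c,g(*q),z))
```

```text
w [6.05994e+02 1.45972e+02 2.52000e-01] [-0.9 -0.6  0.6 -0.6 -1.  -0.1 -0.3  0.2 -0.1  0.5  0.5  0.   0.7  0.1
  0.5  0.6] slot [[607.  142.1  85. ]] piv [[596.  184.7  85. ]]
both [6.06099e+02 1.45308e+02 2.48000e-01] [-0.7 -0.4  0.8  0.1 -1.3  0.4 -0.6  0.4 -0.1  0.8  0.5  0.5  0.6  0.6
  0.4  0.9 -1.2 -0.  -0.4 -0.5  0.8 -0.9 -2.2  1.9] slot [[607.1 141.4  85. ]] piv [[596.3 184.1  85. ]]
knob (np.float64(-0.20265088828769073), np.float64(119.48533723410544), array([476.91312787, 178.64877132]))
rampstart (np.float64(0.9698045608668515), np.float64(95.44616176907506), array([563.29163644,  94.51698024]))
crestend (np.float64(1.3527292733553082), np.float64(91.49040789925411), array([599.02645561,  92.63402034]))
stopL (np.float64(1.5644605035844315), np.float64(83.84317521005676), array([616.35205437, 102.67921456]))
stop (np.float64(1.6275529509978837), np.float64(91.11100046448064), array([623.6264789 ,  97.17445973]))
```

Request:
move_arm(dp=[[-10,-30,0],[-15,-40,0],[-15,-40,-10],[-15,-40,-20],[-15,-40,-20],[-15,-40,-20],[-10,-30,-20],[-5,-20,-20],[0,0,-10],[0,0,0]], rotation=[[0,0,0.02],[0,0,0.02],[0,0,0.02],[0,0,0.02],[0,0,0.02],[0,0,0.02],[0,0,0.02],[0,0,0.025],[0,0,0],[0,0,0]], hand=[0.5,0.5,0.5,0.5,0.5,0.5,0.5,0.5,0.5,0.5])

```text
clock: 2.9
eef_pos: [489.0, -128.1, 206.0]
eef_rot: [-3.141, -0.0, 1.979]
wrist_force: [-0.7, 0.7, 0.1]
finger_gap: 47.5
finger_force: 0.0
```

```bash
python3 -c "
from h import *
wrist('w2')"
```

```text
2.9 [ 489.  -128.1  206. ] [-3.1415e+00 -3.0000e-04  1.9786e+00]
```

View pics/w2.png

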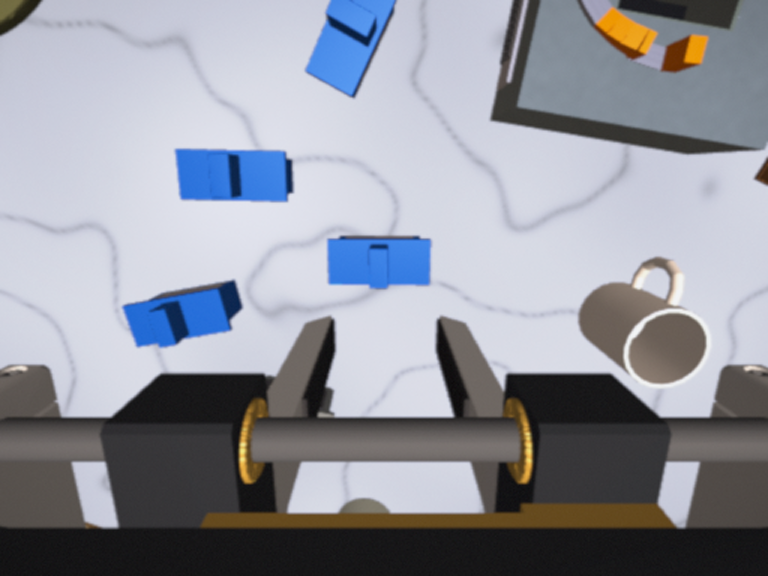

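The target cartridge sits between the fingers in plan. Its flange corners are at about (328,239), (430,238), (431,285) and (329,285), and the rib is at (378,265).

Run:
```python
from h import *
from scipy.optimize import least_squares
c=load("w2")
g=lambda U,V:np.array([(U+.5)/1.5-.5,(V+.5)/1.5-.5])
px=np.array([g(*q) for q in[(328,239),(430,238),(432,285),(328,285)]])
L=np.array([[-46,21,64],[46,21,64],[46,-21,64],[-46,-21,64.]])
def W(p,L): 
    k,s=np.cos(p[2]),np.sin(p[2]);L=np.atleast_2d(L);return np.stack([p[0]+k*L[:,0]-s*L[:,1],p[1]+s*L[:,0]+k*L[:,1],L[:,2]],1)
r=least_squares(lambda p:(proj(c,W(p,L))-px).ravel(),[488,-134,.4]);print(r.x,r.fun.round(1))
```

```text
[ 4.85910673e+02 -1.34261944e+02  4.14800597e-01] [-0.6  0.1  1.   0.2 -1.  -0.4  0.7  0.1]
```

Request:
move_arm(dp=[[-3,-6,-20],[0,0,-35],[0,0,-35],[0,0,-30],[0,0,-13],[0,0,-5],[0,0,0]], rotation=[[0,0,0.007],[0,0,0],[0,0,0],[0,0,0],[0,0,0],[0,0,0],[0,0,0]], hand=[0.5,0.5,0.5,0.5,0.5,0.5,0.5], newtons=25)

```text
clock: 3.82
eef_pos: [486.5, -135.3, 68.8]
eef_rot: [3.141, 0.001, 1.985]
wrist_force: [0.1, 0.3, 0.4]
finger_gap: 47.0
finger_force: 0.0
```

Request:
move_arm(dp=[[0,0,0],[0,0,0],[0,0,0],[0,0,0],[0,0,0],[0,0,0]], rotation=[[0,0,0],[0,0,0],[0,0,0],[0,0,0],[0,0,0],[0,0,0]], hand=[0.2,0.1,0.1,0.1,0.1,0.1], newtons=25)

```text
clock: 4.58
eef_pos: [486.0, -135.4, 68.0]
eef_rot: [-3.142, -0.0, 1.985]
wrist_force: [-0.6, 0.4, 0.2]
finger_gap: 9.6
finger_force: 0.0
```

```bash
python3 -c "
from h import *
from cell import manip,camera
wrist('w3')
c=camera('scene');o=np.zeros((576,800,3),np.uint8)
a=cv2.imread('pics/w3.png')[100:500,150:600];o[:400,:450]=a
b=cv2.resize(c['image'][100:250,170:330,::-1],None,fx=2.1,fy=2.1);o[:b.shape[0],455:455+b.shape[1]]=b
cv2.imwrite('pics/c3.png',o)
print(manip.read_state()['finger_gap'],manip.read_state()['finger_force'])
"
```

```text
4.575 [ 486.  -135.4   68. ] [-3.1416 -0.      1.9847]
9.530887360810825 0.0
```

View pics/c3.png

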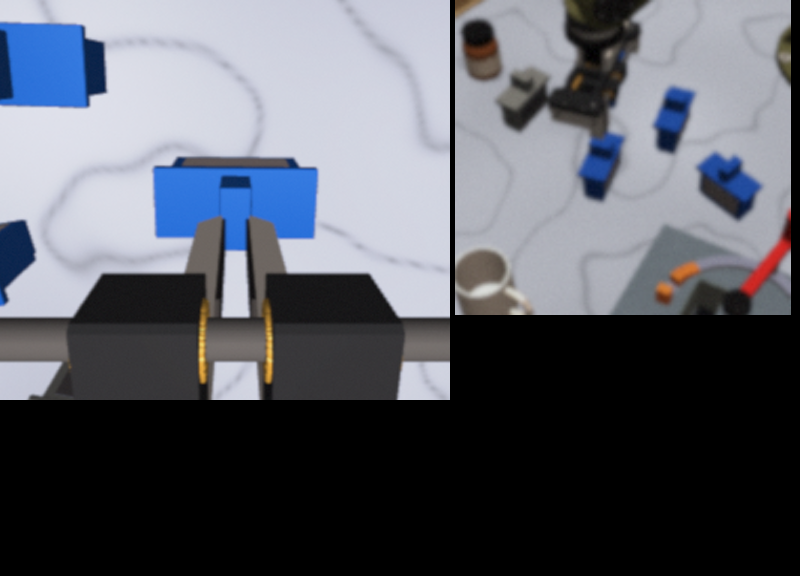

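Run:
```python
from h import *
s=load("scene0");t=load("top0")
X=np.array([[486,-135,90.],[486,-135,64],[486,-135,68]])
print(proj(s,X),proj(t,X))
for n in("w1","w2","w3"):
    print(n,proj(load(n),X[[0,1]])*1.5)
print(back(s,241,168,90),back(t,281.3,209.7,64),t["R"].T@-t["t"],s["R"].T@-s["t"])
print(load("w3")["mount"])
```

```text
[[238.4770079  167.6708356 ]
 [238.74346849 173.35061831]
 [238.70310445 172.4902323 ]] [[282.11455881 209.1182235 ]
 [281.48232144 209.67957941]
 [281.57805457 209.59457911]]
w1 [[252.59482047 438.18706528]
 [258.71805967 425.95154032]]
w2 [[378.53934139 269.21370047]
 [379.00151101 262.6032047 ]]
w3 [[385.42078322 320.82660663]
 [385.4041392  304.79079298]]
[ 481.93111767 -128.38651015   90.        ] [ 485.94735771 -134.37629635   64.        ] [ 388.62495342  -18.44712737 1452.76397726] [1016.73246761  392.90002206  915.87540228]
[[-5.12751443e-04 -9.67585693e-01 -2.52542401e-01  7.28076639e+01]
 [ 9.99999692e-01 -3.45920637e-04 -7.05004092e-04  1.01433143e-01]
 [ 5.94792245e-04 -2.52542684e-01  9.67585572e-01 -2.17636097e+02]
 [ 0.00000000e+00  0.00000000e+00  0.00000000e+00  1.00000000e+00]]
```

```bash
python3 -c "
from h import *
from cell import camera
for n in('scene','top','wrist'): pickle.dump(camera(n),open(n+'_a.pkl','wb'))
"
```

Request:
move_arm(dp=[[0,0,0],[0,0,0],[0,0,0],[0,0,0],[0,0,0],[0,0,0]], rotation=[[0,0,0],[0,0,0],[0,0,0],[0,0,0],[0,0,0],[0,0,0]], hand=[0.5,0.5,0.5,0.5,0.5,0.5])

```text
clock: 5.58
eef_pos: [486.0, -135.3, 68.0]
eef_rot: [-3.142, 0.0, 1.985]
wrist_force: [0.4, -0.5, 0.2]
finger_gap: 46.9
finger_force: 0.0
```

Run:
```python
from h import *
from cell import camera
tiles=[]
for n in('scene','wrist'):
    a=load(n+'_a')["image"];b=camera(n)["image"]
    d=cv2.absdiff(a,b).max(2)
    m=d>40;v,u=np.nonzero(m);print(n,m.sum(),np.percentile(u,[0,2,50,98,100]),np.percentile(v,[0,2,50,98,100]))
    if n=='scene':
        for i in(a,b): tiles.append(cv2.resize(i[125:205,205:285,::-1],(390,390),interpolation=cv2.INTER_CUBIC))
w1=load("w1");print(w1["fx"],w1["fy"],w1["cx"],w1["cy"])
cv2.imwrite("pics/c4.png",np.hstack(tiles))
```

```text
scene 209 [225. 226. 240. 253. 254.] [125. 126. 140. 169. 170.]
wrist 28133 [ 56.  77. 272. 435. 450.] [210. 219. 293. 348. 352.]
273.99089279075486 273.99089279075486 256.667271945141 186.4984061355802
```

View pics/c4.png

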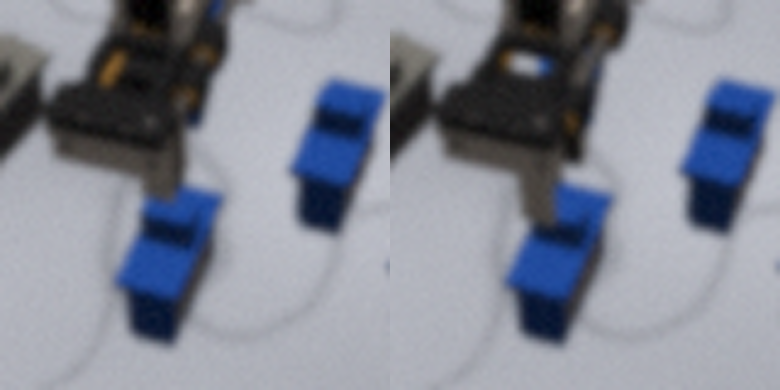

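The fingertips show at scene pixels (239,165) closed and (236,170) open. That puts the real tips about 40 mm above the reported TCP, so the grasp closed above the rib. I'll go lower in guarded steps.

Request:
move_arm(dp=[[0,0,-8],[0,0,-8],[0,0,-6],[0,0,-4],[0,0,0]], rotation=[[0,0,0],[0,0,0],[0,0,0],[0,0,0],[0,0,0]], hand=[0.5,0.5,0.5,0.5,0.5])

```text
clock: 6.3
eef_pos: [485.9, -135.3, 41.7]
eef_rot: [-3.141, -0.0, 1.985]
wrist_force: [-1.0, -0.3, 0.8]
finger_gap: 47.0
finger_force: 0.0
```

Request:
move_arm(dp=[[0,0,0],[0,0,0],[0,0,0],[0,0,0],[0,0,0]], rotation=[[0,0,0],[0,0,0],[0,0,0],[0,0,0],[0,0,0]], hand=[0.2,0.12,0.12,0.12,0.12], newtons=5)

```text
clock: 6.92
eef_pos: [486.0, -135.4, 42.0]
eef_rot: [-3.142, 0.0, 1.985]
wrist_force: [-0.3, -1.0, 1.0]
finger_gap: 15.7
finger_force: 5.0
```

The fingers now meet the rib at a 15.7 mm gap, which confirms the offset. I'll open and go a little deeper for a secure grip.

Request:
move_arm(dp=[[0,0,0],[0,0,0],[0,0,-3],[0,0,-3],[0,0,-3],[0,0,-1],[0,0,0]], rotation=[[0,0,0],[0,0,0],[0,0,0],[0,0,0],[0,0,0],[0,0,0],[0,0,0]], hand=[0.3,0.3,0.3,0.3,0.3,0.3,0.3])

```text
clock: 7.8
eef_pos: [486.0, -135.4, 31.9]
eef_rot: [-3.142, -0.0, 1.985]
wrist_force: [0.2, -0.4, 0.1]
finger_gap: 28.6
finger_force: 0.0
```

Request:
move_arm(dp=[[0,0,-2],[0,0,0],[0,0,-1],[0,0,0]], rotation=[[0,0,0],[0,0,0],[0,0,0],[0,0,0]], hand=[0.3,0.3,0.3,0.3])

```text
clock: 8.3
eef_pos: [486.0, -135.3, 28.9]
eef_rot: [-3.142, -0.0, 1.985]
wrist_force: [0.2, 0.3, -0.3]
finger_gap: 28.1
finger_force: 0.0
```

Run:
```python
from h import *
from cell import camera,manip
print(manip.read_state()["wrist_force"])
s=camera('scene')["image"];wrist('w5')
w=cv2.imread("pics/w5.png")[150:540,180:590]
cv2.imwrite("pics/c5.png",np.hstack([cv2.resize(s[125:205,205:285,::-1],(390,390),interpolation=cv2.INTER_CUBIC),w]))
```

```text
[ 0.23237653  0.34068589 -0.32906143]
8.35 [ 486.  -135.3   28.9] [-3.1416 -0.      1.9848]
```

View pics/c5.png

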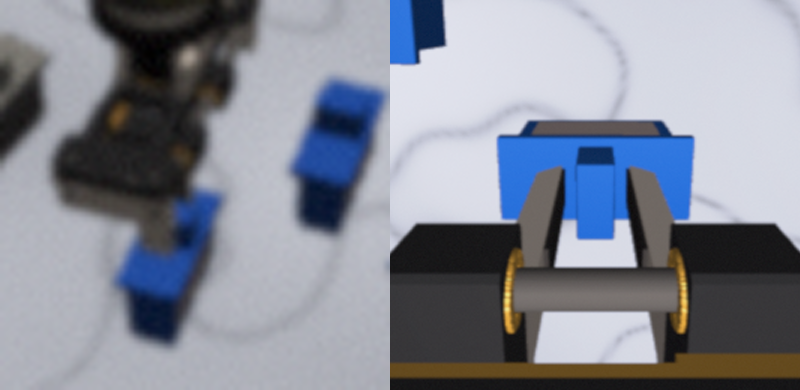

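The tips are now around z 73 beside the rib, with no contact on the flange. I'll grip and lift.

Request:
move_arm(dp=[[0,0,0],[0,0,0],[0,0,0],[0,0,0],[0,0,5],[0,0,20],[0,0,40],[0,0,50],[0,0,50],[0,0,0]], rotation=[[0,0,0],[0,0,0],[0,0,0],[0,0,0],[0,0,0],[0,0,0],[0,0,0],[0,0,0],[0,0,0],[0,0,0]], hand=[0.1,0.1,0.1,0.1,0.1,0.1,0.1,0.1,0.1,0.1], newtons=30)

```text
clock: 9.65
eef_pos: [487.3, -135.8, 197.5]
eef_rot: [3.137, 0.004, 1.985]
wrist_force: [-0.2, -0.0, -3.6]
finger_gap: 15.8
finger_force: 30.0
```

Run:
```python
from h import *
from scipy.optimize import least_squares
p=np.load("box.npy");k,s=np.cos(p[2]),np.sin(p[2]);pv=np.array([p[0]-s*40,p[1]+k*40])
for n,sc in(("w1",1.5),("top0",1)):
    c=load(n)
    for z in(115,141,155): print(n,z,proj(c,[*pv,z])*sc)
print("top hub px",(207+.5)/7-.5+155,(273+.5)/7-.5+138)
# cart in hand relative to TCP, from wrist view
c=wrist('w6')
hsv=cv2.cvtColor(c["image"],cv2.COLOR_RGB2HSV)
m=((hsv[...,0]>100)&(hsv[...,0]<125)&(hsv[...,1]>120)&(hsv[...,2]>110)).astype(np.uint8)
n,l,st,ce=cv2.connectedComponentsWithStats(m)
for i in range(1,n):
    if st[i,4]>300: print(st[i],ce[i])
```

```text
w1 115 [400.02319269 214.95577997]
w1 141 [400.9347813  217.62333916]
w1 155 [401.47480671 219.20360216]
top0 115 [185.28295029 178.01891928]
top0 141 [184.05841007 176.82392454]
top0 155 [183.37905762 176.16096338]
top hub px 184.14285714285714 176.57142857142856
9.65 [ 487.3 -135.8  197.5] [3.137  0.0043 1.9848]
[ 207    0   58   57 1801] [233.39922265  25.05941144]
[ 116   92   77   36 2401] [154.70678884 109.77092878]
[  80  188   74   40 1795] [116.71364903 207.79275766]
[ 192  191  131   68 5726] [256.63779253 217.18494586]
```

Request:
move_arm(dp=[[10,20,5],[16,38,0],[18,40,0],[18,40,0],[18,40,0],[18,40,0],[15,34,0],[8,24,0],[0,0,0],[0,0,0]], rotation=[[0,0,0],[0,0,-0.03],[0,0,-0.03],[0,0,-0.03],[0,0,-0.03],[0,0,-0.02],[0,0,-0.02],[0,0,-0.006],[0,0,0],[0,0,0]], hand=[0.1,0.1,0.1,0.1,0.1,0.1,0.1,0.1,0.1,0.1])

```text
clock: 10.95
eef_pos: [606.4, 140.0, 197.7]
eef_rot: [-3.139, -0.0, 1.819]
wrist_force: [-0.9, -0.2, -2.6]
finger_gap: 15.8
finger_force: 30.0
```

Request:
move_arm(dp=[[0,0,-20],[0,0,-25],[0,0,-20],[0,0,-8],[0,0,0],[0,0,0]], rotation=[[0,0,0],[0,0,0],[0,0,0],[0,0,0],[0,0,0],[0,0,0]], hand=[0.1,0.1,0.1,0.1,0.1,0.1])

```text
clock: 11.7
eef_pos: [607.4, 140.5, 126.9]
eef_rot: [3.14, 0.0, 1.819]
wrist_force: [0.1, -0.2, -2.7]
finger_gap: 16.1
finger_force: 30.0
```

Run:
```python
from h import *
from cell import camera,manip
print(manip.read_state()["wrist_force"],manip.read_state()["joints"])
s=camera('top')["image"];wrist('w7')
w=cv2.imread("pics/w7.png")[100:490,150:560]
cv2.imwrite("pics/c7.png",np.hstack([cv2.resize(s[140:220,160:240,::-1],(390,390),interpolation=cv2.INTER_CUBIC),w]))
```

```text
[ 0.07192632 -0.24772526 -2.71497145] [ 1.68575323e-01  4.94850539e-01  1.34540856e+00 -4.19060156e-05
  1.29998431e+00 -7.91714263e-02]
11.75 [607.4 140.6 126.9] [3.1402e+00 1.0000e-04 1.8187e+00]
```

View pics/c7.png

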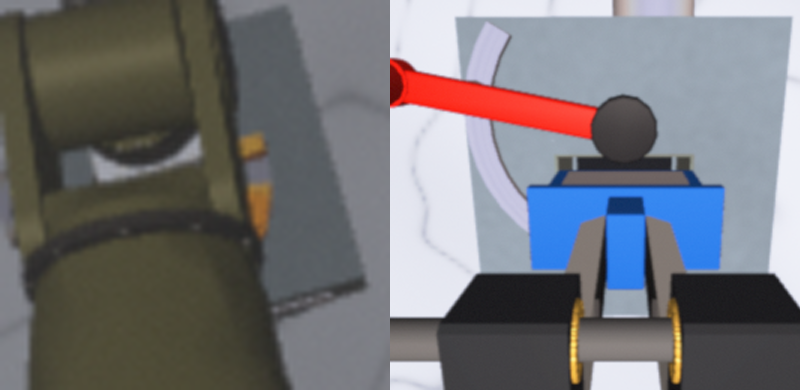

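The cartridge is over the slot. The slot's rear edge is at crop row 157, columns 557 to 692, and the flange spans 528 to 723, so it's centred in x. I'll check y from the rear edge.

Run:
```python
from h import *
c=load("w7");p=np.load("box.npy")
D=lambda U,V:((U-390+150+.5)/1.5-.5,(V+100+.5)/1.5-.5)
def inv(X,z):
    k,s=np.cos(p[2]),np.sin(p[2]);d=X[:2]-p[:2];return np.array([k*d[0]+s*d[1],-s*d[0]+k*d[1]]).round(1)
for n,U,V,z in[("slotL",557,157,85),("slotR",692,157,85),("TL",456,17,85),("TR",792,17,85),("flL",528,186,99+64-1),("flR",723,186,162),("flBL",531,269,162),("flBR",721,269,162)]:
    print(n,inv(back(c,*D(U,V),z),z))
```

```text
slotL [-43.8  15.5]
slotR [43.1 15.4]
TL [-99.9  99.9]
TR [98.8 99.7]
flL [-44.8  17.4]
flR [45.1 17.4]
flBL [-45.8 -24.4]
flBR [ 46.6 -24.6]
```

It's aligned within 1 mm. Lowering in guarded steps.

Request:
move_arm(dp=[[0,0,-6],[0,0,-6],[0,0,-6],[0,0,-4],[0,0,-4],[0,0,0]], rotation=[[0,0,0],[0,0,0],[0,0,0],[0,0,0],[0,0,0],[0,0,0]], hand=[0.1,0.1,0.1,0.1,0.1,0.1])

```text
clock: 12.55
eef_pos: [606.9, 140.6, 99.7]
eef_rot: [-3.141, -0.0, 1.819]
wrist_force: [0.2, -0.7, -2.0]
finger_gap: 15.6
finger_force: 30.0
```

Request:
move_arm(dp=[[0,0,-4],[0,0,-6],[0,0,-6],[0,0,-6],[0,0,-5],[0,0,-3],[0,0,0]], rotation=[[0,0,0],[0,0,0],[0,0,0],[0,0,0],[0,0,0],[0,0,0],[0,0,0]], hand=[0.1,0.1,0.1,0.1,0.1,0.1,0.1])

```text
clock: 13.42
eef_pos: [606.9, 140.6, 69.8]
eef_rot: [-3.141, -0.0, 1.819]
wrist_force: [0.7, 0.2, -3.0]
finger_gap: 15.5
finger_force: 30.0
```

Request:
move_arm(dp=[[0,0,-2],[0,0,-2],[0,0,-1],[0,0,-1],[0,0,0]], rotation=[[0,0,0],[0,0,0],[0,0,0],[0,0,0],[0,0,0]], hand=[0.1,0.1,0.1,0.1,0.1])

```text
clock: 14.05
eef_pos: [607.0, 140.6, 63.9]
eef_rot: [-3.141, -0.0, 1.819]
wrist_force: [-0.8, 0.1, -2.5]
finger_gap: 15.8
finger_force: 30.0
```

Request:
move_arm(dp=[[0,0,-1],[0,0,-1],[0,0,-1],[0,0,-1],[0,0,0]], rotation=[[0,0,0],[0,0,0],[0,0,0],[0,0,0],[0,0,0]], hand=[0.1,0.1,0.1,0.1,0.1])

```text
clock: 14.68
eef_pos: [607.1, 140.7, 60.5]
eef_rot: [3.141, 0.0, 1.819]
wrist_force: [-2.6, -0.7, 4.6]
finger_gap: 15.3
finger_force: 30.0
```

Request:
move_arm(dp=[[0,0,-1],[0,0,-1],[0,0,0]], rotation=[[0,0,0],[0,0,0],[0,0,0]], hand=[0.1,0.1,0.1])

```text
clock: 15.05
eef_pos: [607.1, 140.7, 58.3]
eef_rot: [3.141, 0.0, 1.819]
wrist_force: [-2.6, -0.8, 5.4]
finger_gap: 15.8
finger_force: 30.0
```

Request:
move_arm(dp=[[0,0,-1],[0,0,0]], rotation=[[0,0,0],[0,0,0]], hand=[0.1,0.1])

```text
clock: 15.3
eef_pos: [607.1, 140.7, 57.2]
eef_rot: [3.141, 0.0, 1.819]
wrist_force: [-1.5, -0.2, 3.6]
finger_gap: 15.4
finger_force: 30.0
```

Request:
move_arm(dp=[[0,0,-0.7],[0,0,0]], rotation=[[0,0,0],[0,0,0]], hand=[0.1,0.1])

```text
clock: 15.55
eef_pos: [607.1, 140.7, 56.5]
eef_rot: [3.141, 0.0, 1.819]
wrist_force: [-2.0, -0.1, 4.8]
finger_gap: 15.5
finger_force: 30.0
```

Request:
move_arm(dp=[[0,0,-0.6],[0,0,0]], rotation=[[0,0,0],[0,0,0]], hand=[0.1,0.1])

```text
clock: 15.8
eef_pos: [607.1, 140.7, 56.0]
eef_rot: [3.141, 0.0, 1.819]
wrist_force: [-2.7, -1.0, 5.6]
finger_gap: 16.0
finger_force: 30.0
```

Request:
move_arm(dp=[[0,0,-0.5],[0,0,0]], rotation=[[0,0,0],[0,0,0]], hand=[0.1,0.1])

```text
clock: 16.05
eef_pos: [607.1, 140.7, 56.0]
eef_rot: [3.141, 0.0, 1.819]
wrist_force: [-5.6, -1.1, 10.3]
finger_gap: 15.8
finger_force: 30.0
```

Request:
move_arm(dp=[[0,0,-0.4],[0,0,0]], rotation=[[0,0,0],[0,0,0]], hand=[0.1,0.1])

```text
clock: 16.3
eef_pos: [607.1, 140.7, 56.0]
eef_rot: [3.141, 0.0, 1.819]
wrist_force: [-8.2, -1.8, 14.7]
finger_gap: 16.3
finger_force: 30.0
```

The cartridge is home: z stalls at 56.0 and the force rises. Releasing, going up, then heading over the knob while turning.

Request:
move_arm(dp=[[0,0,1],[0,0,0],[0,0,0],[0,0,0],[0,0,10],[0,0,20],[0,0,40],[0,0,50],[0,0,50],[0,0,4]], rotation=[[0,0,0],[0,0,0],[0,0,0],[0,0,0],[0,0,0],[0,0,0],[0,0,0],[0,0,0],[0,0,0],[0,0,0]], hand=[0.1,0.4,0.4,0.4,0.4,0.4,0.4,0.4,0.4,0.4])

```text
clock: 17.55
eef_pos: [608.2, 140.9, 234.6]
eef_rot: [3.134, 0.001, 1.819]
wrist_force: [0.7, -1.0, 0.2]
finger_gap: 37.6
finger_force: 0.0
```

Request:
move_arm(dp=[[-13,4,0],[-13,4,0],[-13,4,0],[-13,4,0],[-13,4,0],[-13,4,0],[-13,4,0],[-13,4,0],[-13,4,0],[-11.5,2,0]], rotation=[[0,0,-0.177],[0,0,-0.177],[0,0,-0.177],[0,0,-0.177],[0,0,-0.177],[0,0,-0.177],[0,0,-0.177],[0,0,-0.177],[0,0,-0.177],[0,0,-0.177]], hand=[0.4,0.4,0.4,0.4,0.4,0.4,0.4,0.4,0.4,0.4])

```text
clock: 18.8
eef_pos: [477.7, 178.7, 229.1]
eef_rot: [3.141, 0.001, 0.043]
wrist_force: [-0.5, -0.3, 0.1]
finger_gap: 37.4
finger_force: 0.0
```

Request:
move_arm(dp=[[0,0,0],[0,0,0],[0,0,0]], rotation=[[0,0,0],[0,0,0],[0,0,0]], hand=[0.4,0.4,0.4])

```text
clock: 19.18
eef_pos: [478.7, 178.5, 229.5]
eef_rot: [3.141, 0.0, 0.051]
wrist_force: [0.7, 0.3, 0.9]
finger_gap: 37.2
finger_force: 0.0
```

Run:
```python
from h import *
c=wrist('w8')
from cell import manip;print(manip.read_state()["joints"])
p=np.load("box.npy");print(proj(c,[[478.4,178.5,186],[478.4,178.5,141]])*1.5)
hsv=cv2.cvtColor(c["image"],cv2.COLOR_RGB2HSV)
m=(((hsv[...,0]<8)|(hsv[...,0]>172))&(hsv[...,1]>120)&(hsv[...,2]>60)).astype(np.uint8)
n,l,st,ce=cv2.connectedComponentsWithStats(m)
for i in range(1,n):
    if st[i,4]>200: print(st[i]*1.5,ce[i]*1.5)
```

```text
19.175 [478.7 178.5 229.5] [3.1415e+00 3.0000e-04 5.0900e-02]
[2.85271905e-01 1.70065338e-01 1.53568961e+00 2.23932921e-05
 1.43630617e+00 1.80571806e+00]
[[384.46557285 287.7202041 ]
 [384.51300589 271.74236238]]
[ 370.5  130.5   31.5  174.  2557.5] [384.8771261 220.3601173]
```

View pics/w8.png

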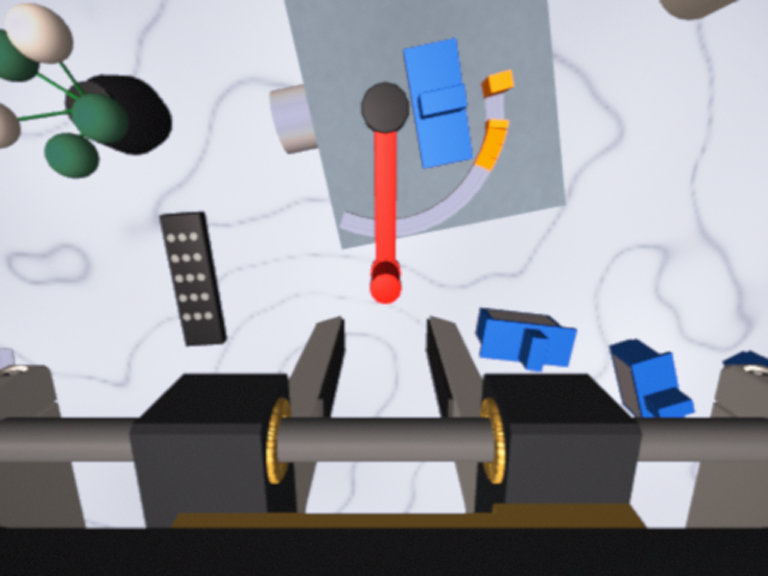

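The knob top is at (385,289), centred between the fingers and matching the prediction at (384.5,288). The cartridge lies seated, the notch gap is at about (494,107), and nothing else has moved. Lowering around the knob and computing the arc.

Request:
move_arm(dp=[[0,0,-30],[0,0,-30],[0,0,-20],[0,0,-15],[0,0,-10],[0,0,-6],[0,0,-4],[0,0,0]], rotation=[[0,0,0],[0,0,0],[0,0,0],[0,0,0],[0,0,0],[0,0,0],[0,0,0],[0,0,0]], hand=[0.4,0.4,0.4,0.4,0.4,0.4,0.4,0.4], newtons=5)

```text
clock: 20.23
eef_pos: [478.6, 178.7, 114.9]
eef_rot: [-3.142, -0.0, 0.049]
wrist_force: [0.2, 1.0, 1.3]
finger_gap: 37.6
finger_force: 0.0
```

Request:
move_arm(dp=[[0,0,0],[0,0,0],[0,0,0],[0,0,0]], rotation=[[0,0,0],[0,0,0],[0,0,0],[0,0,0]], hand=[0.2,0.2,0.2,0.2], newtons=3)

```text
clock: 20.72
eef_pos: [478.6, 178.6, 115.0]
eef_rot: [-3.142, -0.0, 0.049]
wrist_force: [0.2, -1.3, 2.8]
finger_gap: 21.8
finger_force: 3.0
```

Run:
```python
from h import *
from cell import camera,manip
s=manip.read_state();print(s["eef_pos"].round(1),s["eef_rot"].round(3))
c=camera("scene")
hsv=cv2.cvtColor(c["image"],cv2.COLOR_RGB2HSV)
m=((hsv[...,0]<8)|(hsv[...,0]>172))&(hsv[...,1]>120)&(hsv[...,2]>60)
v,u=np.nonzero(m);print(m.sum(),u.min(),u.max(),v.min(),v.max())
p=np.load("box.npy");pv=np.array([p[0]-np.sin(p[2])*40,p[1]+np.cos(p[2])*40])
P=lambda t:pv+118*np.array([np.cos(np.pi+p[2]+t),np.sin(np.pi+p[2]+t)])
t=-0.203;print(P(t));o=[]
for d in[.105]*10+[.04]*16:
    q=P(t+d);o.append([round(t+d,3),*(q-P(t)).round(1)]);t+=d
print(o)
```

```text
[478.6 178.6 115. ] [-3.142 -0.     0.049]
320 266 336 199 243
[478.39506171 178.75747828]
[[-0.098, np.float64(1.2), np.float64(-12.3)], [0.007, np.float64(2.5), np.float64(-12.1)], [0.112, np.float64(3.8), np.float64(-11.8)], [0.217, np.float64(5.0), np.float64(-11.3)], [0.322, np.float64(6.1), np.float64(-10.8)], [0.427, np.float64(7.2), np.float64(-10.1)], [0.532, np.float64(8.2), np.float64(-9.2)], [0.637, np.float64(9.2), np.float64(-8.3)], [0.742, np.float64(10.0), np.float64(-7.3)], [0.847, np.float64(10.7), np.float64(-6.2)], [0.887, np.float64(4.2), np.float64(-2.1)], [0.927, np.float64(4.3), np.float64(-1.9)], [0.967, np.float64(4.4), np.float64(-1.7)], [1.007, np.float64(4.5), np.float64(-1.6)], [1.047, np.float64(4.5), np.float64(-1.4)], [1.087, np.float64(4.6), np.float64(-1.2)], [1.127, np.float64(4.6), np.float64(-1.0)], [1.167, np.float64(4.6), np.float64(-0.8)], [1.207, np.float64(4.7), np.float64(-0.6)], [1.247, np.float64(4.7), np.float64(-0.5)], [1.287, np.float64(4.7), np.float64(-0.3)], [1.327, np.float64(4.7), np.float64(-0.1)], [1.367, np.float64(4.7), np.float64(0.1)], [1.407, np.float64(4.7), np.float64(0.3)], [1.447, np.float64(4.7), np.float64(0.5)], [1.487, np.float64(4.7), np.float64(0.7)]]
```

Request:
move_arm(dp=[[0,0,0],[0,0,0],[1.2,-12.3,0],[2.5,-12.1,0],[3.8,-11.8,0],[5,-11.3,0],[6.1,-10.8,0],[0,0,0]], rotation=[[0,0,0],[0,0,0],[0,0,0.105],[0,0,0.105],[0,0,0.105],[0,0,0.105],[0,0,0.105],[0,0,0]], hand=[0.28,0.28,0.28,0.28,0.28,0.28,0.28,0.28])

```text
clock: 21.78
eef_pos: [497.2, 120.2, 114.7]
eef_rot: [-3.141, 0.0, 0.573]
wrist_force: [-0.7, -0.2, 0.8]
finger_gap: 26.8
finger_force: 0.3
```

Request:
move_arm(dp=[[7.2,-10.1,0],[8.2,-9.2,0],[9.2,-8.3,0],[10,-7.3,0],[10.7,-6.2,0],[0,0,0]], rotation=[[0,0,0.105],[0,0,0.105],[0,0,0.105],[0,0,0.105],[0,0,0.105],[0,0,0]], hand=[0.28,0.28,0.28,0.28,0.28,0.28])

```text
clock: 22.52
eef_pos: [542.4, 79.3, 114.5]
eef_rot: [-3.141, 0.0, 1.096]
wrist_force: [-0.3, 0.7, 0.6]
finger_gap: 26.4
finger_force: 0.0
```

```bash
cat > k.py <<'E'
from h import *
from cell import camera,manip
s=manip.read_state();print(s["clock"],s["eef_pos"].round(1),s["eef_rot"].round(3),s["wrist_force"].round(1))
p=np.load("box.npy");pv=np.array([p[0]-np.sin(p[2])*40,p[1]+np.cos(p[2])*40])
d=s["eef_pos"][:2]-pv;print("tcp turn",(np.arctan2(d[1],d[0])-p[2]-np.pi+1)%(2*np.pi)-1,np.hypot(*d))
for n in("scene","wrist"):
    c=camera(n)
    if n=="wrist":
        T=np.eye(4);T[:3,:3]=Ro.from_euler("xyz",s["eef_rot"]).as_matrix();T[:3,3]=s["eef_pos"]
        M=np.linalg.inv(T@np.array(c["mount"]));c["R"]=M[:3,:3];c["t"]=M[:3,3]
    hsv=cv2.cvtColor(c["image"],cv2.COLOR_RGB2HSV)
    m=((hsv[...,0]<7)|(hsv[...,0]>174))&(hsv[...,1]>130)&(hsv[...,2]>60)
    v,u=np.nonzero(m);print(n,m.sum(),"u",u.min(),u.max(),"v",v.min(),v.max())
    if n=="wrist":
        # bar line: principal columns at rows away from fingers, -> handle angle
        for z in(133,139,141,151):
            pts=np.array([back(c,uu,vv,z)[:2] for uu,vv in zip(u,v)])
            r=np.hypot(*(pts-pv).T);k=(r>20)&(r<85);q=pts[k].mean(0)-pv
            print("bar turn @z",z,round((np.arctan2(q[1],q[0])-p[2]-np.pi+1)%(2*np.pi)-1,3))
E
python3 k.py
```

```text
22.525 [542.4  79.3 114.5] [-3.141  0.     1.096] [-0.3  0.7  0.6]
tcp turn 0.8475104615958378 117.8170785669757
scene 334 u 281 303 v 193 239
wrist 4714 u 234 271 v 67 259
bar turn @z 133 0.817
bar turn @z 139 0.818
bar turn @z 141 0.819
bar turn @z 151 0.821
```

Request:
move_arm(dp=[[4.2,-2.1,0],[4.3,-1.9,0.3],[4.4,-1.7,1],[4.5,-1.6,1.1],[4.5,-1.4,1.1],[0,0,0]], rotation=[[0,0,0.04],[0,0,0.04],[0,0,0.04],[0,0,0.04],[0,0,0.04],[0,0,0]], hand=[0.28,0.28,0.28,0.28,0.28,0.28])

```text
clock: 23.38
eef_pos: [563.1, 71.1, 117.5]
eef_rot: [-3.139, 0.001, 1.297]
wrist_force: [-5.8, 2.3, -2.0]
finger_gap: 38.7
finger_force: 3.0
```

```bash
python3 k.py
```

```text
23.375 [563.1  71.1 117.5] [-3.139e+00  1.000e-03  1.297e+00] [-5.8  2.3 -2. ]
tcp turn 1.0367188028497738 117.79050621762559
scene 344 u 276 302 v 194 240
wrist 4630 u 223 267 v 67 257
bar turn @z 133 0.945
bar turn @z 139 0.948
bar turn @z 141 0.949
bar turn @z 151 0.953
```

The fingers were pushed open at the 3 N limit. I'll raise the finger force so they hold their gap.

Request:
move_arm(dp=[[0,0,0],[0,0,0],[0,0,0],[0,0,0]], rotation=[[0,0,0],[0,0,0],[0,0,0],[0,0,0]], hand=[0.37,0.33,0.3,0.28], newtons=16)

```text
clock: 23.98
eef_pos: [562.8, 70.9, 118.4]
eef_rot: [-3.139, 0.001, 1.297]
wrist_force: [-12.6, 0.7, 7.6]
finger_gap: 26.4
finger_force: 6.2
```

```bash
python3 k.py
```

```text
23.975 [562.8  70.9 118.4] [-3.139e+00  1.000e-03  1.297e+00] [-12.6   0.7   7.6]
tcp turn 1.035323870827491 118.020577170904
scene 353 u 275 302 v 194 239
wrist 4613 u 233 269 v 67 258
bar turn @z 133 0.994
bar turn @z 139 0.996
bar turn @z 141 0.996
bar turn @z 151 0.998
```

Request:
move_arm(dp=[[0,0,1],[0,0,1],[4.6,-1.2,1.2],[4.6,-1,1.2]], rotation=[[0,0,0],[0,0,0],[0,0,0.04],[0,0,0.04]], hand=[0.28,0.28,0.28,0.28])

```text
clock: 24.58
eef_pos: [572.4, 68.7, 121.9]
eef_rot: [-3.139, 0.0, 1.379]
wrist_force: [-6.6, 2.8, -2.5]
finger_gap: 26.1
finger_force: 3.6
```

```bash
python3 k.py
```

```text
24.575 [572.4  68.7 121.9] [-3.139  0.     1.379] [-6.6  2.8 -2.5]
tcp turn 1.1189330213966358 117.77814397246358
scene 347 u 272 301 v 196 239
wrist 4564 u 234 269 v 67 257
bar turn @z 133 1.081
bar turn @z 139 1.082
bar turn @z 141 1.083
bar turn @z 151 1.084
```

Request:
move_arm(dp=[[4.6,-0.8,1.1],[4.7,-0.6,1.1],[4.7,-0.5,1.1],[4.7,-0.3,1.1]], rotation=[[0,0,0.04],[0,0,0.04],[0,0,0.04],[0,0,0.04]], hand=[0.28,0.28,0.28,0.28])

```text
clock: 25.18
eef_pos: [591.3, 66.5, 126.5]
eef_rot: [-3.139, -0.0, 1.539]
wrist_force: [-8.3, 2.0, -3.1]
finger_gap: 26.7
finger_force: 3.7
```

```bash
python3 k.py
```

```text
25.175 [591.3  66.5 126.5] [-3.139 -0.     1.539] [-8.3  2.  -3.1]
tcp turn 1.2804962213294946 117.68930051405322
scene 341 u 267 301 v 200 239
wrist 4552 u 234 269 v 67 256
bar turn @z 133 1.244
bar turn @z 139 1.245
bar turn @z 141 1.245
bar turn @z 151 1.247
```

Request:
move_arm(dp=[[2.4,-0.1,0.5],[2.4,-0.1,0.5],[2.4,0,0],[2.4,0,0]], rotation=[[0,0,0.02],[0,0,0.02],[0,0,0.02],[0,0,0.02]], hand=[0.28,0.28,0.28,0.28])

```text
clock: 25.78
eef_pos: [602.2, 65.9, 128.2]
eef_rot: [3.141, 0.0, 1.62]
wrist_force: [-1.5, -0.5, -1.6]
finger_gap: 26.3
finger_force: 1.0
```

```bash
python3 k.py
```

```text
25.775 [602.2  65.9 128.2] [3.141 0.    1.62 ] [-1.5 -0.5 -1.6]
tcp turn 1.372585283755206 118.3510195327917
scene 338 u 264 301 v 202 240
wrist 4471 u 235 270 v 67 254
bar turn @z 133 1.336
bar turn @z 139 1.337
bar turn @z 141 1.337
bar turn @z 151 1.34
```

Request:
move_arm(dp=[[2.4,0.1,0],[0,0,0]], rotation=[[0,0,0.02],[0,0,0]], hand=[0.28,0.28])

```text
clock: 26.12
eef_pos: [604.6, 66.0, 128.3]
eef_rot: [3.141, 0.0, 1.639]
wrist_force: [0.9, 0.3, 1.0]
finger_gap: 26.2
finger_force: 0.0
```

```bash
python3 k.py
```

```text
26.125 [604.6  66.  128.3] [3.141 0.    1.639] [0.9 0.3 1. ]
tcp turn 1.3931988094900802 118.3568250723172
scene 326 u 261 299 v 207 244
wrist 3780 u 243 276 v 70 243
bar turn @z 133 1.4
bar turn @z 139 1.4
bar turn @z 141 1.4
bar turn @z 151 1.4
```

Request:
move_arm(dp=[[2.4,0.2,0],[0,0,0]], rotation=[[0,0,0.02],[0,0,0]], hand=[0.28,0.28])

```text
clock: 26.48
eef_pos: [606.7, 66.2, 128.1]
eef_rot: [3.142, 0.0, 1.659]
wrist_force: [0.7, -0.6, -0.4]
finger_gap: 25.8
finger_force: 0.0
```

```bash
python3 k.py
```

```text
26.475 [606.7  66.2 128.1] [3.142 0.    1.659] [ 0.7 -0.6 -0.4]
tcp turn 1.4112237185251395 118.31377687984573
scene 327 u 261 299 v 206 244
wrist 3807 u 240 271 v 70 243
bar turn @z 133 1.397
bar turn @z 139 1.397
bar turn @z 141 1.397
bar turn @z 151 1.399
```

The handle has dropped in: the scene red blob moved down about 5 px, the force is zero and the turn is about 1.40. I'll lower a bit and nudge it gently toward the notch middle (about 1.45), watching for resistance.

Request:
move_arm(dp=[[0,0,-6],[0,0,-6],[2.4,0.3,0],[2.4,0.3,0],[0,0,0]], rotation=[[0,0,0],[0,0,0],[0,0,0.02],[0,0,0.02],[0,0,0]], hand=[0.28,0.28,0.28,0.28,0.28], newtons=10)

```text
clock: 27.2
eef_pos: [611.4, 66.8, 115.9]
eef_rot: [-3.141, 0.0, 1.699]
wrist_force: [-3.0, -0.1, -1.0]
finger_gap: 26.6
finger_force: 1.0
```

```bash
python3 k.py
```

```text
27.2 [611.4  66.8 115.9] [-3.141  0.     1.699] [-3.  -0.1 -1. ]
tcp turn 1.451154672291187 118.21303394580245
scene 315 u 261 299 v 208 244
wrist 4296 u 235 269 v 68 252
bar turn @z 133 1.422
bar turn @z 139 1.423
bar turn @z 141 1.424
bar turn @z 151 1.425
```

Request:
move_arm(dp=[[-2.5,-0.3,0],[0,0,0],[0,0,0],[0,0,0],[0,0,20],[0,0,40],[0,0,50],[0,0,50],[-40,-40,0],[-40,-40,0]], rotation=[[0,0,0],[0,0,0],[0,0,0],[0,0,0],[0,0,0],[0,0,0],[0,0,0],[0,0,0],[0,0,0],[0,0,0]], hand=[0.28,0.45,0.45,0.45,0.45,0.45,0.45,0.45,0.45,0.45])

```text
clock: 28.55
eef_pos: [528.0, -14.2, 276.2]
eef_rot: [3.141, 0.0, 1.7]
wrist_force: [0.7, -1.2, 0.8]
finger_gap: 42.4
finger_force: 0.0
```

Request:
move_arm(dp=[[-40,-40,0],[-40,-40,0],[-30,-30,0],[0,0,0],[0,0,0],[0,0,0]], rotation=[[0,0,0],[0,0,0],[0,0,0],[0,0,0],[0,0,0],[0,0,0]], hand=[0.45,0.45,0.45,0.45,0.45,0.45])

```text
clock: 29.3
eef_pos: [419.4, -122.8, 275.9]
eef_rot: [-3.141, -0.0, 1.7]
wrist_force: [-0.2, -0.1, 0.3]
finger_gap: 42.3
finger_force: 0.0
```

Run:
```python
from h import *
from cell import camera,manip
s=manip.read_state();print(s["clock"],s["eef_pos"],s["wrist_force"])
p=np.load("box.npy");pv=np.array([p[0]-np.sin(p[2])*40,p[1]+np.cos(p[2])*40])
c=camera("scene");hsv=cv2.cvtColor(c["image"],cv2.COLOR_RGB2HSV)
m=((hsv[...,0]<7)|(hsv[...,0]>174))&(hsv[...,1]>130)&(hsv[...,2]>60)
v,u=np.nonzero(m);print("u",u.min(),u.max(),"v",v.min(),v.max())
i=v<v.min()+4;print("knob top approx px",u[i].mean(),v[i].mean())
for t in(1.40,1.43,1.46):
    a=np.pi+p[2]+t
    for z in(180.5,196):print(t,z,proj(c,[*(pv+118*np.array([np.cos(a),np.sin(a)])),z]))
# blue cartridge in box
m=((hsv[...,0]>100)&(hsv[...,0]<130)&(hsv[...,1]>120)&(hsv[...,2]>60)).astype(np.uint8);m[:,:180]=0
n,l,st,ce=cv2.connectedComponentsWithStats(m)
for j in range(1,n):
    if st[j,4]>25 and st[j,1]<300: print(st[j],ce[j])
k,q=np.cos(p[2]),np.sin(p[2])
print("flange pred",[proj(c,[p[0]+k*x-q*(y-4),p[1]+q*x+k*(y-4),91]).round(1).tolist() for x,y in((-46,21),(46,21),(46,-21),(-46,-21))])
```

```text
29.3 [ 419.43870889 -122.83452042  275.89588115] [-0.23852961 -0.13244102  0.29848212]
u 260 299 v 209 244
knob top approx px 264.2857142857143 210.67857142857142
1.4 180.5 [264.38040023 210.31776339]
1.4 196 [264.53377163 206.6030704 ]
1.43 180.5 [263.5515147  211.26778668]
1.43 196 [263.69381079 207.55864767]
1.46 180.5 [262.75511413 212.24207118]
1.46 196 [262.88674263 208.53869011]
[236 122  14  20 196] [242.90816327 131.63265306]
[265 142  18  22 232] [273.93965517 152.68534483]
[286 173  29  24 344] [300.52325581 184.18313953]
[272 238  24  27 350] [283.24285714 251.49142857]
flange pred [[299.9, 236.2], [285.5, 264.6], [270.3, 257.7], [285.2, 230.0]]
```

The knob height matches the notch (z 180.5, turn about 1.42), the cartridge is seated and the arm is clear. Handing in.

```bash
python3 -c "
from cell import manip
print(manip.sign_off())"
```

```text
the job is handed in; nothing more can be done
None
```

The blue cartridge sits flush in the filter box, the red handle is down in the notch at about 1.42 rad, and the job is handed in at about 29 s with the arm clear; how it was judged was not reported.

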